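# Pack out a wire reel on its stand

### The job

In the single-reel bay of the reel stand, the reel of wire does not fill the spindle: a gap is left between it and the middle cheek. From the slotted packers hanging on the rail choose ones whose thicknesses together fill that gap as nearly as they can, with no more than about 3 mm of play, and set them side by side astride the spindle, upright and fully down, without forcing them against the reel. Leave the packers you do not need hanging on the rail, and do not knock the dowel board or disturb the pliers or the bead jar.

Things in the scene. Friction and masses are not known exactly. Their poses are not given: they have to be found in the camera images.
- stand: fixed wooden reel stand; origin on the table under the middle of its 120 x 272 x 18 mm base. A 10 mm steel spindle along its y axis (x = 0; axis 82 mm, top 87 mm above the table) passes through three 12 mm cheeks, 104 mm high. Work bay from y = -113 mm (end cheek) to -24 mm (middle cheek): one reel, next to the end cheek. Storage bay from y = -12 to 112 mm: two spare reels
- cheek_face (a point): point on the spindle axis at the middle cheek's face towards the work bay (y = -24 mm of the stand). The gap to fill runs from here in the stand's -y direction to the flange of the reel in the work bay
- rail: fixed wooden rail from which the packers hang: an upright board 10 mm thick and 220 mm long along its y axis, rounded top edge 75 mm above the table, on a base 80 x 240 mm. Origin on the table under its middle. The packers straddle the board, in any order, about 40 mm apart, their y axes along it
- reel_narrow: copper-wire reel, black flanges 64 mm in diameter, 42 mm wide, on the stand's spindle (turns, cannot slide). Origin: on the axis at the outer flange face towards the stand's -y end; the other face is 42 mm along the stand's +y. The reel in the work bay has its origin at y = -112 mm of the stand (gap 46 mm if it is this one); those in storage at -10 and 50 mm
- reel_medium: copper-wire reel, black flanges 64 mm in diameter, 50 mm wide, on the stand's spindle (turns, cannot slide). Origin: on the axis at the outer flange face towards the stand's -y end; the other face is 50 mm along the stand's +y. The reel in the work bay has its origin at y = -112 mm of the stand (gap 38 mm if it is this one); those in storage at -10 and 50 mm
- reel_wide: copper-wire reel, black flanges 64 mm in diameter, 58 mm wide, on the stand's spindle (turns, cannot slide). Origin: on the axis at the outer flange face towards the stand's -y end; the other face is 58 mm along the stand's +y. The reel in the work bay has its origin at y = -112 mm of the stand (gap 30 mm if it is this one); those in storage at -10 and 50 mm
- packer8_mid (a point): ply packer 8 mm thick, 24 g: upside-down U with a tab, 120 mm high, 56 wide. Two legs 21.5 wide, 60 long, feet rounded across the thickness, leave an open slot 13 wide, 60 deep, end rounded; above it a 14 mm bridge 56 wide, on its middle a tab 24 wide, 46 tall. Point: its centre, half-way up, where the slot ends (60 mm above the feet). x: width, y: thickness, z: up. Starts hanging on the rail
- packer12_mid (a point): ply packer 12 mm thick, 36 g: upside-down U with a tab, 120 mm high, 56 wide. Two legs 21.5 wide, 60 long, feet rounded across the thickness, leave an open slot 13 wide, 60 deep, end rounded; above it a 14 mm bridge 56 wide, on its middle a tab 24 wide, 46 tall. Point: its centre, half-way up, where the slot ends (60 mm above the feet). x: width, y: thickness, z: up. Starts hanging on the rail
- packer16_mid (a point): ply packer 16 mm thick, 48 g: upside-down U with a tab, 120 mm high, 56 wide. Two legs 21.5 wide, 60 long, feet rounded across the thickness, leave an open slot 13 wide, 60 deep, end rounded; above it a 14 mm bridge 56 wide, on its middle a tab 24 wide, 46 tall. Point: its centre, half-way up, where the slot ends (60 mm above the feet). x: width, y: thickness, z: up. Starts hanging on the rail
- packer20_mid (a point): ply packer 20 mm thick, 60 g: upside-down U with a tab, 120 mm high, 56 wide. Two legs 21.5 wide, 60 long, feet rounded across the thickness, leave an open slot 13 wide, 60 deep, end rounded; above it a 14 mm bridge 56 wide, on its middle a tab 24 wide, 46 tall. Point: its centre, half-way up, where the slot ends (60 mm above the feet). x: width, y: thickness, z: up. Starts hanging on the rail
- packer24_mid (a point): ply packer 24 mm thick, 72 g: upside-down U with a tab, 120 mm high, 56 wide. Two legs 21.5 wide, 60 long, feet rounded across the thickness, leave an open slot 13 wide, 60 deep, end rounded; above it a 14 mm bridge 56 wide, on its middle a tab 24 wide, 46 tall. Point: its centre, half-way up, where the slot ends (60 mm above the feet). x: width, y: thickness, z: up. Starts hanging on the rail
- dowel_board: board 260 x 80 x 18 mm, long side along its x axis, with three upright 10 mm wooden dowels at x = -95, 0 and 95 mm, tops 150 mm above the table, and two upright wire reels (diameters 44 and 64 mm). Origin: on the table under its middle. Stands between rail and reel stand; fixed, not to be knocked
- pliers_mid (a point): small pliers with red handles lying on the table, 135 x 54 x 13 mm; point: their middle. Not to be disturbed
- jar_mid (a point): glass bead jar with a metal lid, diameter 60 mm, 60 mm high; point: its middle. Not to be disturbed
- books: two books lying in a stack, about 150 x 210 mm, 38 mm high, fixed; origin on the table under the middle
There are look-alikes about, which are no part of the job. Leave any green look-alike of the part that bears packer20_mid alone.

How it is judged (in metres and radians):
At the end, for the whole second after the job is handed in: Packers adding up to 2 mm less than the gap straddle the spindle between reel and middle cheek: within 4 mm sideways, slot end within 2.5 mm of the spindle top, upright within 0.15 rad, reel pressed under 3 N. The others hang on the rail (within 3 mm of its top). All at rest (((y of reel_narrow in the frame of stand below -0.05 m and horizontal distance between each of packer20_mid, packer24_mid and cheek_face below 0.06 m) or (y of reel_narrow in the frame of stand below -0.05 m and horizontal distance between each of packer8_mid, packer12_mid, packer24_mid and cheek_face below 0.06 m) or (y of reel_narrow in the frame of stand below -0.05 m and horizontal distance between each of packer8_mid, packer16_mid, packer20_mid and cheek_face below 0.06 m) or (y of reel_medium in the frame of stand below -0.05 m and horizontal distance between each of packer12_mid, packer24_mid and cheek_face below 0.06 m) or (y of reel_medium in the frame of stand below -0.05 m and horizontal distance between each of packer16_mid, packer20_mid and cheek_face below 0.06 m) or (y of reel_medium in the frame of stand below -0.05 m and horizontal distance between each of packer8_mid, packer12_mid, packer16_mid and cheek_face below 0.06 m) or (y of reel_wide in the frame of stand below -0.05 m and horizontal distance between each of packer8_mid, packer20_mid and cheek_face below 0.06 m) or (y of reel_wide in the frame of stand below -0.05 m and horizontal distance between each of packer12_mid, packer16_mid and cheek_face below 0.06 m)) and ((x of packer8_mid in the frame of stand between -0.004 and 0.004 m and y of packer8_mid in the frame of stand between -0.072 and -0.022 m and z of packer8_mid in the frame of stand between 0.0845 and 0.0895 m and angle between packer8_mid's own z axis and vertical below 0.15 rad) or (x of packer8_mid in the frame of rail between -0.005 and 0.005 m and y of packer8_mid in the frame of rail between -0.113 and 0.113 m and z of packer8_mid in the frame of rail between 0.072 and 0.078 m and angle between packer8_mid's own z axis and vertical below 0.15 rad)) and ((x of packer12_mid in the frame of stand between -0.004 and 0.004 m and y of packer12_mid in the frame of stand between -0.072 and -0.022 m and z of packer12_mid in the frame of stand between 0.0845 and 0.0895 m and angle between packer12_mid's own z axis and vertical below 0.15 rad) or (x of packer12_mid in the frame of rail between -0.005 and 0.005 m and y of packer12_mid in the frame of rail between -0.113 and 0.113 m and z of packer12_mid in the frame of rail between 0.072 and 0.078 m and angle between packer12_mid's own z axis and vertical below 0.15 rad)) and ((x of packer16_mid in the frame of stand between -0.004 and 0.004 m and y of packer16_mid in the frame of stand between -0.072 and -0.022 m and z of packer16_mid in the frame of stand between 0.0845 and 0.0895 m and angle between packer16_mid's own z axis and vertical below 0.15 rad) or (x of packer16_mid in the frame of rail between -0.005 and 0.005 m and y of packer16_mid in the frame of rail between -0.113 and 0.113 m and z of packer16_mid in the frame of rail between 0.072 and 0.078 m and angle between packer16_mid's own z axis and vertical below 0.15 rad)) and ((x of packer20_mid in the frame of stand between -0.004 and 0.004 m and y of packer20_mid in the frame of stand between -0.072 and -0.022 m and z of packer20_mid in the frame of stand between 0.0845 and 0.0895 m and angle between packer20_mid's own z axis and vertical below 0.15 rad) or (x of packer20_mid in the frame of rail between -0.005 and 0.005 m and y of packer20_mid in the frame of rail between -0.113 and 0.113 m and z of packer20_mid in the frame of rail between 0.072 and 0.078 m and angle between packer20_mid's own z axis and vertical below 0.15 rad)) and ((x of packer24_mid in the frame of stand between -0.004 and 0.004 m and y of packer24_mid in the frame of stand between -0.072 and -0.022 m and z of packer24_mid in the frame of stand between 0.0845 and 0.0895 m and angle between packer24_mid's own z axis and vertical below 0.15 rad) or (x of packer24_mid in the frame of rail between -0.005 and 0.005 m and y of packer24_mid in the frame of rail between -0.113 and 0.113 m and z of packer24_mid in the frame of rail between 0.072 and 0.078 m and angle between packer24_mid's own z axis and vertical below 0.15 rad)) and contact force between each of reel_narrow, reel_medium, reel_wide and anything else below 3 N and linear speed of each of packer8, packer12, packer16, packer20, packer24 below 0.02 m/s); the robot touches nothing.
It fails at once if a reel is pressed with more than 30 N: packers forced in (contact force between any of reel_narrow, reel_medium, reel_wide and anything else above 30 N).
It fails at once if the dowel board is knocked (more than 5 N) (contact force between dowel_board and anything else above 5 N).
It fails at once if the pliers or the bead jar are moved by more than 20 mm (distance of any of pliers_mid, jar_mid from where it was at the start of the episode above 0.02 m).
It also fails if it takes over 62 s, if anything falls off the work surface, if the arm or the gripper's body presses on something with over 40 N, if the wrist force passes 120 N, or if a joint passes its speed limit or range.

### The arm

A 6-joint arm with a two-finger parallel gripper is mounted at the origin on the work surface. World frame = base frame: x ahead of the robot, y to its left, z up, the work surface at z = 0. Lengths are in mm, angles in rad, forces in N, time in s.
With the tool pointing down it reaches from about 350 to 775 mm from the base axis. Payload 7.3 kg.
Tool frame: the origin (TCP) lies on the centre line of the jaws, within the pads' length; the fingertips stand 17 mm ahead of it and the grasp point (between the pads) lies 2 mm behind it; z points along the fingers, y is the line along which they close (so a half turn about z gives the same grasp; the last joint's range is limited). The gripper opens to 92 mm and grips with 3 to 60 N. Pads are 19 mm wide; open, the fingers measure 130 mm over their backs; the gripper's body (75 mm by 190 mm) begins 47 mm behind the grasp point.
Start: joints at [1.111, 0.342, 1.524, -0, 1.275, -0.146], TCP at [162.04, 499.388, 217.541] pointing down, gripper open.
Joint ranges: [-2.53, 2.53], [-0.77, 2.02], [0.04, 2.7], [-1, 4.14], [0.28, 2.66], [-3.11, 3.11]. Speed limits (rad/s): [2.57, 2.57, 3.14, 3.14, 3.14, 3.14].

### API

Orientations are given as [roll, pitch, yaw] about the fixed x, y, z axes, in that order (R = Rz(yaw) Ry(pitch) Rx(roll)).
In Python, from plant import bot gives the robot as it stands. The module is installed in compiled form; this text tells all that it offers.
- The arm moves only by the shell command python3 -m pendant 'ROWS'. ROWS is JSON, a list of rows, each a list of 3 entries, a list of its own where there are three numbers: the shift along the world's x, y, z as a fraction of full scale, then the turn, a rotation vector about the world's x, y, z as a fraction of full scale, then the opening, from -1 (shut) to 1 (fully open), so that 0 is half open. In form: [[[tx, ty, tz], [rx, ry, rz], claw], ...]. A call has exactly 10 rows; each row shifts and turns the commanded pose from where the row before left it; what a row does not reach is not made up. Full scale, the value 1, is 30 mm for a shift and 0.12 rad for a turn. A row lasts 1/12 s, in which the tool goes at most 41.7 mm and 7.16 degrees, less where a joint would pass 70% of its speed; a pose out of reach is approached as far as the arm can. A call with a number of a shift or a turn outside -1 to 1 is refused whole. A call with a gripper value outside its range is refused whole. The fingers move at their own pace and stop on an object; the grip force is fixed at half the most. Time passes only in rows, so rows that do not move let the fingers close, or fill a call up. It gives the time, the measured TCP pose, the force, the opening and the grip force at its end, in the units of the state.
- bot.get_obs(): the state, without advancing time (a new reading comes with each control period).
- bot.capture(name): name is "scene" or "top"; returns the picture (400x640x3 uint8, blue, green, red); there is no depth.
- bot.camera_params(name): a dict with "fovy" (degrees; the focal length in pixels is half the picture's height over the tangent of half this angle, whatever the lens; pixels are square), "cx", "cy" (the principal point, pixels), "distortion" ([k1, k2, p1, p2, k3] as OpenCV has them; the pictures are not rectified), "camera_from_world" (4x4, takes a point from world to camera coordinates). Camera axes: x right, y down, z forward; pixel columns grow to the right and rows downward; lengths in mm; the calibration is good to about 2 mm. A picture is of the moment at which its call begins. camera_params takes no time and is no camera call.
- bot.close_job(): hands the job in; it is judged then, once.
The state is a dict: "time": time; "joint_positions": joint angles; "dq": joint speeds; "tau": joint torques, N m; "tool_pos": TCP position; "tcp_rot": TCP orientation; "contact_force": force on the tool from outside, world axes, zero at the start; "moment": the same for the moment, N m; "grip_width": finger opening in mm; "finger_force": force on a finger pad.
Only numpy, scipy, OpenCV 4.12 (cv2) and the standard library are available. Lean on these libraries where they do the work, as an engineer would, in place of code of your own. Each camera call takes 0.05 s, during which the arm holds its last target. There are 200 camera calls.

## Working session

There is one attempt and no reset: what is moved stays moved. The work goes in short steps, Python scripts to look and compute and a shell command to move; the robot and the scene stay as the last step left them, time stands still between calls to the robot, and variables do not carry over. Pictures are saved under pics/ and viewed, at most 10 in all, crops included, and the job is handed in when it is done.

```bash
mkdir -p pics; cat > h.py <<'E'
import numpy as np,cv2
from plant import bot
def K(n):
    p=bot.camera_params(n); f=200/np.tan(np.radians(p['fovy'])/2)
    return np.array([[f,0,p['cx']],[0,f,p['cy']],[0,0,1]]),np.array(p['distortion'],float),np.array(p['camera_from_world'])
def proj(n,P):
    k,d,T=K(n); P=np.atleast_2d(np.array(P,float))
    return cv2.projectPoints(P.reshape(-1,1,3),cv2.Rodrigues(T[:3,:3])[0],T[:3,3],k,d)[0].reshape(-1,2)
def ray(n,uv,z):
    k,d,T=K(n); q=cv2.undistortPoints(np.array(uv,float).reshape(-1,1,2),k,d).reshape(-1,2)
    z=np.broadcast_to(z,len(q)); R=T[:3,:3]; c=-R.T@T[:3,3]; D=np.c_[q,np.ones(len(q))]@R
    return c+D*((z-c[2])/D[:,2])[:,None]
E
python3 - <<'E'
from h import *
for n in ('scene','top'):
    im=bot.capture(n); cv2.imwrite(f'pics/{n}0.png',im); T=K(n)[2]; print(n,-T[:3,:3].T@T[:3,3],K(n)[0][0,0],T[2,:3])
print(bot.get_obs())
E
```

```text
scene [1022.39298629 -150.40087817  817.22769885] 361.2478916546202 [-0.52259281  0.05983105 -0.85048045]
top [ 391.97693625 -130.57797216 1404.30555565] 476.70613624135007 [ 1.28179907e-01  4.09320138e-04 -9.91750848e-01]
{'time': 0.1, 'joint_positions': array([ 1.11098071e+00,  3.42670155e-01,  1.52490867e+00,  1.29613268e-06,
        1.27540342e+00, -1.45984517e-01]), 'dq': array([ 0.00023731, -0.00256708, -0.00219969, -0.00073346, -0.00045367,
       -0.00027346]), 'tau': array([ 1.63610363e-03, -4.32002449e+01, -2.44695801e+01,  7.18795834e-02,
        5.25895553e-02, -1.20371587e-05]), 'tool_pos': array([161.87432564, 499.03129992, 216.9100659 ]), 'tcp_rot': array([-3.14021803e+00, -2.03364888e-04,  2.82776104e+00]), 'contact_force': array([ 6.97538877e-04, -3.34219977e-01, -7.13765696e-01]), 'moment': array([-0.0015016 , -0.02493095,  0.02569359]), 'finger_force': 0.0, 'grip_width': 91.53334612621266}
```

View pics/scene0.png

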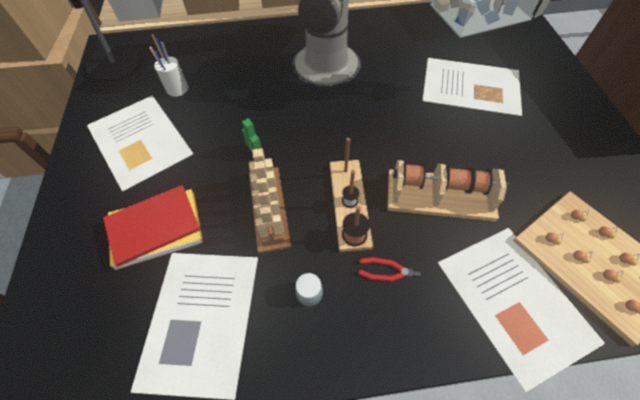

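View pics/top0.png

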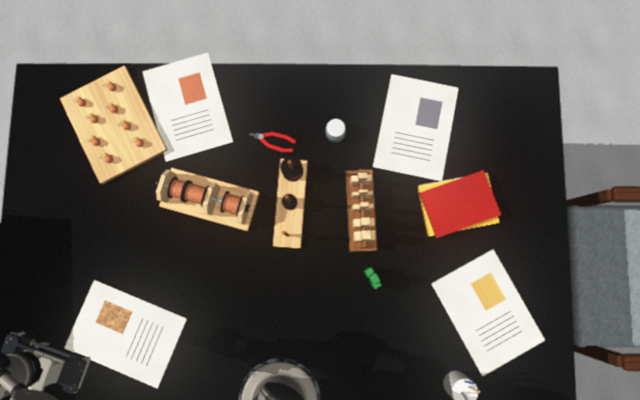

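The scene view shows the packers on the rail at about (265,195), the dowel board at (350,205) and the stand at (445,190). In the top view the rail is at (362,210), the board at (290,203), the stand at (208,200) and the green look-alike at (372,278), lying on the table. Next I'll enlarge the rail and the stand.

```bash
python3 - <<'E'
from h import *
t=cv2.imread('pics/top0.png'); s=cv2.imread('pics/scene0.png')
a=cv2.resize(t[160:260,145:265],None,fx=6,fy=6,interpolation=cv2.INTER_CUBIC)[:, :]
b=cv2.resize(t[160:260,335:385],None,fx=6,fy=6,interpolation=cv2.INTER_CUBIC)
c=np.hstack([a[:, :],b]); c=cv2.resize(c,(800,int(c.shape[0]*800/c.shape[1]))) 
cv2.imwrite('pics/c1.png',np.hstack([b,cv2.resize(t[160:260,265:315],None,fx=6,fy=6)]))
cv2.imwrite('pics/c2.png',cv2.resize(t[160:240,150:265],None,fx=6.8,fy=6.8,interpolation=cv2.INTER_CUBIC))
cv2.imwrite('pics/c3.png',np.hstack([cv2.resize(s[110:250,240:300],None,fx=4.2,fy=4.2,interpolation=cv2.INTER_CUBIC),cv2.resize(s[150:220,385:510],None,fx=4.2,fy=4.2,interpolation=cv2.INTER_CUBIC).copy() if 0 else cv2.resize(s[110:250,385:510],None,fx=4.2,fy=4.2,interpolation=cv2.INTER_CUBIC)]))
E
```

```text
(no output)
```

View pics/c1.png

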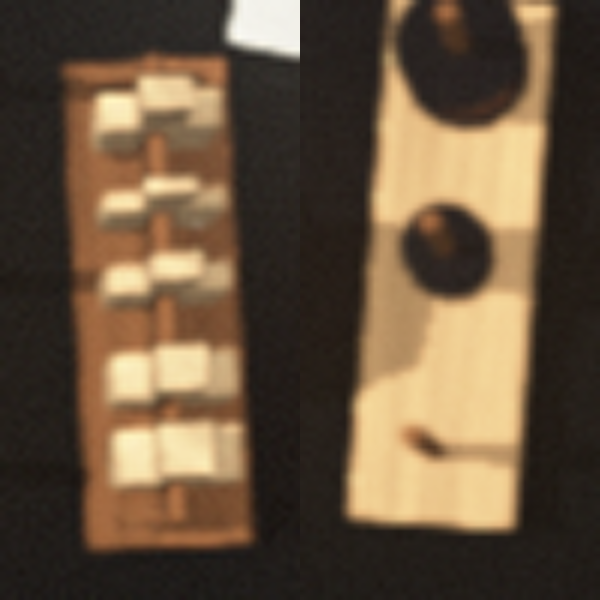

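View pics/c2.png

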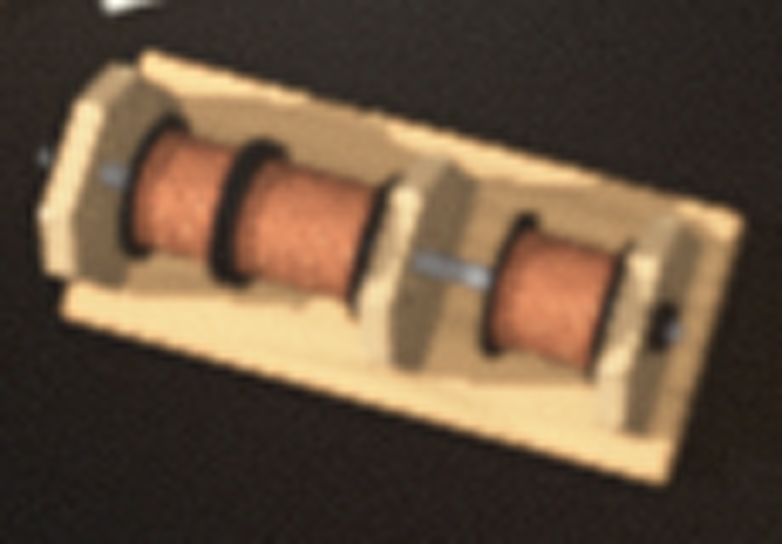

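View pics/c3.png

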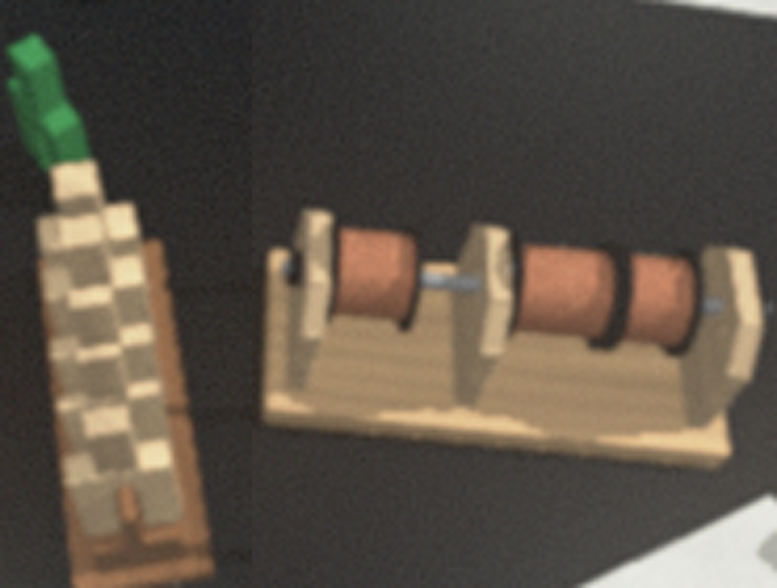

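c1 shows five packers on the rail. From the far end they look about 16, 8, 12, 20 and 24 mm thick, with tab tops at (167,98), (170,190), (177,267), (184,368) and (188,450). c2 shows the work bay on the right, with the reel from about x = 490 to 620. The only look-alike is the green packer lying beyond the rail. Now I'll fit the poses.

```bash
cat >> h.py <<'E'
def tf(p,P):  # p=(x,y,yaw)
    c,s=np.cos(p[2]),np.sin(p[2]); P=np.atleast_2d(np.array(P,float)); return np.c_[p[0]+c*P[:,0]-s*P[:,1],p[1]+s*P[:,0]+c*P[:,1],P[:,2]]
E
python3 - <<'E'
from h import *
from scipy.optimize import least_squares as LS
c2=lambda a:np.array(a)/6.8+[150,160]; c1=lambda a:np.array(a)/6+[335,160]; c3=lambda a:np.array(a)/4.2+[385,110]
M=[[60,136,18],[60,-136,18],[-60,-136,18],[-60,136,18]]
top=c2([[145,50],[742,215],[668,480],[62,315]])
Ms=[[-60,-136,18],[60,-136,18],[60,136,18]]
# c3 right part begins at col 252
sc=c3(np.array([[272,250],[266,405],[730,452]])-[252,0])
for w in ('top','scene','both'):
    def f(p):
        r=[]
        if w!='scene': r.append((proj('top',tf(p,M))-top).ravel())
        if w!='top': r.append((proj('scene',tf(p,Ms))-sc).ravel())
        return np.concatenate(r)
    s=LS(f,[440,190,-.25],x_scale=[10,10,.1]); print(w,s.x.round(3),f(s.x).round(1))
p=s.x
def g(p): return (proj('top',tf(p,M))-top).ravel()
for n,y in dict(cheekmid=-24,narrow=-70,medium=-62,wide=-54).items():
    # flange top and spindle top
    z=114 if n!='cheekmid' else 104
    q=proj('top',tf(p,[[0,y,z],[-32,y,82],[0,y,87]])); u=proj('scene',tf(p,[[0,y,z],[0,y,87]]))
    print(n,((q-[150,160])*6.8).round(),((u-[385,110])*4.2+[252,0]).round())
for n,y in dict(s1=[-10+42],s2=[40],s3=[48],r2=[50],n2=[92],m2=[100],w2=[108]).items():
    q=proj('top',tf(p,[[0,y[0],114],[-32,y[0],82]])); print(n,((q-[150,160])*6.8).round())
# rail packers
t=ray('top',c1([[167,98],[170,190],[177,267],[184,368],[188,450]]),135.); print(t.round(1)); v=t[0]-t[-1]; print('dir',np.degrees(np.arctan2(v[1],v[0])))
b=ray('top',c1([[62,65],[228,58],[255,540],[87,548]]),14.);print(b.round(),b.mean(0)); 
dw=ray('top',c1(np.array([[388,0],[555,5],[517,528],[345,518]])-[720,0]),18.)
dw=ray('top',np.array([[388-300,0],[555-300,5],[517-300,528],[345-300,518]])/6+[265,160],18.);print('dowel',dw.round())
E
```

```text
top [ 5.73038e+02  2.13073e+02 -2.58000e-01] [ 0.2  0.2  0.2 -0.3 -0.4  0.1  0.1  0. ]
scene [ 5.72887e+02  2.18911e+02 -2.61000e-01] [-0.3 -0.8  0.1  0.5  0.2  0.2]
both [ 5.73272e+02  2.15881e+02 -2.58000e-01] [-0.7  0.1 -0.8 -0.3 -1.4  0.  -0.9 -0.1 -1.5 -0.5 -1.   0.9 -0.8  0.3]
cheekmid [[401. 251.]
 [391. 333.]
 [411. 256.]] [[484. 262.]
 [476. 279.]]
narrow [[504. 277.]
 [498. 362.]
 [518. 286.]] [[406. 245.]
 [395. 272.]]
medium [[485. 272.]
 [479. 357.]
 [499. 281.]] [[420. 246.]
 [409. 273.]]
wide [[466. 267.]
 [461. 352.]
 [481. 276.]] [[434. 247.]
 [423. 275.]]
s1 [[263. 211.]
 [262. 297.]]
s2 [[244. 206.]
 [243. 292.]]
s3 [[225. 201.]
 [225. 287.]]
r2 [[220. 200.]
 [220. 286.]]
n2 [[122. 173.]
 [124. 259.]]
m2 [[103. 168.]
 [105. 254.]]
w2 [[ 84. 163.]
 [ 87. 249.]]
[[ 622.2 -229.2  135. ]
 [ 580.3 -230.5  135. ]
 [ 545.6 -233.5  135. ]
 [ 500.3 -236.5  135. ]
 [ 463.9 -238.2  135. ]]
dir 3.238496199928462
[[ 660. -187.   14.]
 [ 665. -269.   14.]
 [ 427. -281.   14.]
 [ 423. -199.   14.]] [ 543.81156139 -233.94236264   14.        ]
dowel [[691.   8.  18.]
 [689. -74.  18.]
 [431. -59.  18.]
 [436.  24.  18.]]
```

The work-bay wire is about 48.6 mm long, against 57 and 44 mm for the storage reels, so the work reel is the medium one. The gap is 38 mm and I need 36 mm of packers. I plan to use 12 + 24, and will check the packer thicknesses by profile.

```bash
python3 - <<'E'
from h import *
im=np.mean([bot.capture('top').astype(float) for _ in range(6)],0)
cv2.imwrite('pics/avg.png',im)
# sample along rail direction at z=135 in mm, through the tab
from scipy.ndimage import map_coordinates as mc
a=np.array([622.2,-229.2,135]); b=np.array([463.9,-238.2,135]); d=(a-b)/np.linalg.norm(a-b); n=np.array([-d[1],d[0],0])
s=np.arange(-30,190,1.)
L=[]
for o in (-6,-3,0,3,6):
    q=proj('top',b+s[:,None]*d+o*n); L.append(mc(im.mean(2),[q[:,1],q[:,0]],order=1))
v=np.mean(L,0)
for c in (0,36.4,82,116.6,158.5):
    i=np.where(abs(s-c)<20)[0]; print(c,(b+c*d)[0].round(),'\n',' '.join(f'{s[k]-c:.0f}:{v[k]:.0f}' for k in i))
cr=im[160:260,335:385].clip(0,255).astype(np.uint8)
cv2.imwrite('pics/c4.png',np.hstack([cv2.resize(cr[:50],None,fx=8,fy=10,interpolation=3),cv2.resize(cr[50:],None,fx=8,fy=10,interpolation=3)]))
E
```

```text
0 464.0 
 -19:87 -18:87 -17:88 -16:88 -15:91 -14:93 -13:99 -12:115 -11:130 -10:151 -9:176 -8:199 -7:206 -6:213 -5:217 -4:217 -3:218 -2:217 -1:217 0:217 1:216 2:215 3:214 4:213 5:212 6:210 7:209 8:208 9:205 10:202 11:193 12:174 13:155 14:136 15:117 16:100 17:94 18:89 19:87
36.4 500.0 
 -19:94 -18:89 -17:87 -16:88 -15:88 -14:90 -13:92 -12:95 -11:105 -10:116 -9:131 -8:154 -7:178 -6:193 -5:201 -4:209 -3:211 -2:212 -1:213 -0:213 1:213 2:213 3:213 4:213 5:213 6:214 7:213 8:211 9:209 10:196 11:177 12:157 13:137 14:118 15:101 16:96 17:92 18:90 19:89 20:89
82 546.0 
 -19:90 -18:91 -17:93 -16:95 -15:97 -14:97 -13:97 -12:97 -11:98 -10:99 -9:101 -8:105 -7:109 -6:125 -5:142 -4:161 -3:179 -2:198 -1:208 0:212 1:216 2:215 3:212 4:209 5:197 6:185 7:168 8:148 9:127 10:113 11:103 12:94 13:92 14:91 15:91 16:92 17:94 18:96 19:99
116.6 580.0 
 -20:91 -19:92 -18:94 -17:96 -16:99 -15:101 -14:101 -13:101 -12:102 -11:101 -10:101 -9:100 -8:101 -7:102 -6:101 -5:101 -4:101 -3:112 -2:124 -1:140 0:162 1:184 2:196 3:197 4:199 5:183 6:163 7:144 8:126 9:109 10:97 11:95 12:92 13:91 14:92 15:92 16:93 17:94 18:95 19:98
158.5 622.0 
 -20:102 -18:103 -18:102 -16:101 -16:100 -14:100 -14:101 -12:102 -12:101 -10:100 -10:98 -8:97 -8:95 -6:103 -6:116 -4:129 -4:151 -2:173 -2:191 -0:197 0:202 2:204 2:204 4:203 4:203 6:203 6:202 8:200 8:196 10:189 10:170 12:150 12:136 14:126 14:117 16:114 16:114 18:112 18:101 20:90[ WARN:0@6.045] global loadsave.cpp:1063 imwrite_ Unsupported depth image for selected encoder is fallbacked to CV_8U.
```

View pics/c4.png

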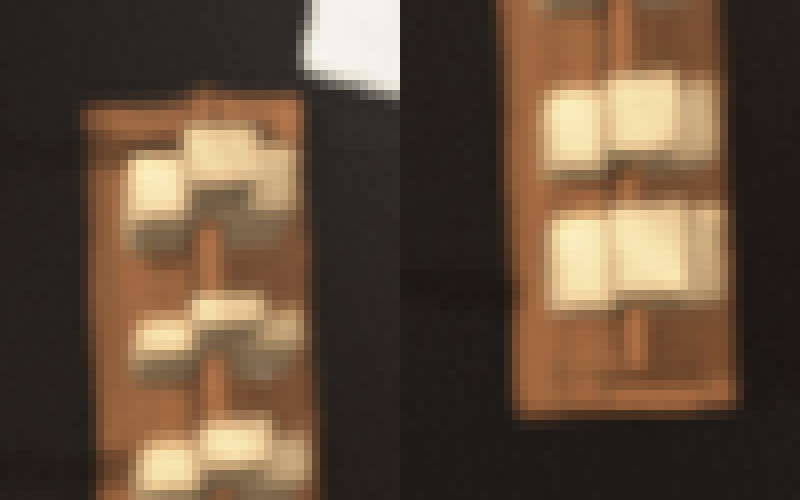

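The profiles give widths of about 23, 20, 12, 7 and 15 mm, so the packers from near to far are 24, 20, 12, 8 and 16. The 24 is at x ≈ 465 and the 12 at x ≈ 547. I'll fetch the 12 first.

```bash
python3 -m pendant '[[[0.9,-0.6,0],[0,0,0.13],1],[[0.9,-0.8,0],[0,0,0.13],1],[[0.9,-1,0],[0,0,0.13],1],[[0.9,-1,0],[0,0,0.13],1],[[0.9,-1,0],[0,0,0.13],1],[[0.9,-1,0],[0,0,0.13],1],[[0.9,-1,0],[0,0,0.13],1],[[0.9,-1,0],[0,0,0.13],1],[[0.9,-1,0],[0,0,0.13],1],[[0.9,-1,0],[0,0,0.13],1]]'; python3 -m pendant '[[[0.9,-1,0],[0,0,0.13],1],[[0.9,-1,0],[0,0,0.13],1],[[0.9,-1,0],[0,0,0.13],1],[[0.9,-1,0],[0,0,0.13],1],[[0.2,-1,0],[0,0,0.13],1],[[0,-1,0],[0,0,0.13],1],[[0,-1,0],[0,0,0.13],1],[[0,-1,0],[0,0,0.13],1],[[0,-1,0],[0,0,0.13],1],[[0,-1,0],[0,0,0.13],1]]'; python3 -m pendant '[[[0,-1,0],[0,0,0.13],1],[[0,-1,0],[0,0,0.13],1],[[0,-1,0],[0,0,0.13],1],[[0,-0.8,0],[0,0,0.1],1],[[0,-0.2,0],[0,0,0],1],[[0,0,0],[0,0,0],1],[[0,0,0],[0,0,0],1],[[0,0,0],[0,0,0],1],[[0,0,0],[0,0,0],1],[[0,0,0],[0,0,0],1]]'
```

```text
time: 1.23
tool_pos: [433.1, 215.7, 217.8]
tcp_rot: [3.141, 0.0, 2.985]
contact_force: [1.1, 0.9, 0.6]
grip_width: 91.8
finger_force: 0.0
time: 2.07
tool_pos: [545.8, -84.1, 217.5]
tcp_rot: [3.141, 0.0, 3.14]
contact_force: [0.9, -0.2, -1.2]
grip_width: 91.9
finger_force: 0.0
time: 2.9
tool_pos: [546.3, -201.4, 217.7]
tcp_rot: [3.141, 0.0, -3.083]
contact_force: [0.1, 0.0, 0.5]
grip_width: 91.6
finger_force: 0.0
```

```bash
python3 -m pendant '[[[0.02,-0.55,-0.2],[0,0,0],1],[[0.02,-0.52,-0.4],[0,0,0],1],[[0,0,-0.5],[0,0,0],1],[[0,0,-0.5],[0,0,0],1],[[0,0,-0.5],[0,0,0],1],[[0,0,-0.5],[0,0,0],1],[[0,0,-0.4],[0,0,0],1],[[0,0,-0.2],[0,0,0],1],[[0,0,-0.06],[0,0,0],1],[[0,0,0],[0,0,0],1]]'; python3 -m pendant '[[[0,0,0],[0,0,0],-0.2],[[0,0,0],[0,0,0],-0.4],[[0,0,0],[0,0,0],-0.6],[[0,0,0],[0,0,0],-0.6],[[0,0,0],[0,0,0],-0.6],[[0,0,0],[0,0,0],-1],[[0,0,0],[0,0,0],-1],[[0,0,0],[0,0,0],-1],[[0,0,0],[0,0,0],-1],[[0,0,0],[0,0,0],-1]]'
```

```text
time: 3.73
tool_pos: [546.9, -235.2, 118.9]
tcp_rot: [3.141, -0.001, -3.085]
contact_force: [0.3, -0.2, 0.3]
grip_width: 91.8
finger_force: 0.0
time: 4.57
tool_pos: [547.2, -234.7, 119.7]
tcp_rot: [3.142, -0.0, -3.085]
contact_force: [1.0, -0.1, -0.3]
grip_width: 29.4
finger_force: 0.0
```

```bash
python3 -m pendant '[[[0,0,0],[0,0,0],-1],[[0,0,0],[0,0,0],-1],[[0,0,0],[0,0,0],-1],[[0,0,0],[0,0,0],-1],[[0,0,0],[0,0,0],-1],[[0,0,0],[0,0,0],-1],[[0,0,0],[0,0,0],-1],[[0,0,0],[0,0,0],-1],[[0,0,0],[0,0,0],-1],[[0,0,0],[0,0,0],-1]]'
```

```text
time: 5.4
tool_pos: [547.2, -234.1, 119.8]
tcp_rot: [3.141, -0.0, -3.084]
contact_force: [-0.5, 5.1, 2.4]
grip_width: 23.1
finger_force: 30.1
```

```bash
python3 -m pendant '[[[0,0,0.2],[0,0,0],-1],[[0,0,0.5],[0,0,0],-1],[[0,0,0.8],[0,0,0],-1],[[0,0,0.8],[0,0,0],-1],[[0,0,0.8],[0,0,0],-1],[[0,0,0.8],[0,0,0],-1],[[0,0,0.8],[0,0,0],-1],[[0,0,0.5],[0,0,0],-1],[[0,0.3,0.15],[0,0,0.3],-1],[[0,0.6,0],[0,0,0.6],-1]]'; python3 -m pendant '[[[0.05,0.9,0],[0,0,0.7],-1],[[0.05,0.9,0],[0,0,0.7],-1],[[0.05,0.9,0],[0,0,0.7],-1],[[0.05,0.9,0],[0,0,0.7],-1],[[0.05,0.9,0],[0,0,0.7],-1],[[0.05,0.9,0],[0,0,0.7],-1],[[0.05,0.9,0],[0,0,0.7],-1],[[0.05,0.9,0],[0,0,0.7],-1],[[0.05,0.9,0],[0,0,0.7],-1],[[0.05,0.9,0],[0,0,0.7],-1]]';  python3 -m pendant '[[[0,0.9,0],[0,0,0.7],-1],[[0,0.9,0],[0,0,0.7],-1],[[0,0.9,0],[0,0,0.7],-1],[[0,0.5,0],[0,0,0.4],-1],[[0,0.3,0],[0,0,0.05],-1],[[0,0,0],[0,0,0],-1],[[0,0,0],[0,0,0],-1],[[0,0,0],[0,0,0],-1],[[0,0,0],[0,0,0],-1],[[0,0,0],[0,0,0],-1]]'
```

```text
time: 6.23
tool_pos: [547.5, -209.4, 281.4]
tcp_rot: [-3.138, 0.002, -2.976]
contact_force: [-0.4, -0.1, -1.2]
grip_width: 23.5
finger_force: 30.0
time: 7.07
tool_pos: [561.7, 63.7, 279.4]
tcp_rot: [3.141, -0.001, -2.131]
contact_force: [0.2, -0.3, -0.6]
grip_width: 23.0
finger_force: 30.0
time: 7.9
tool_pos: [562.4, 166.2, 280.3]
tcp_rot: [-3.142, -0.0, -1.832]
contact_force: [0.5, -0.2, 0.5]
grip_width: 23.2
finger_force: 30.0
```

```bash
python3 -m pendant '[[[0.01,0.14,-0.2],[0,0,0.02],-1],[[0.01,0.14,-0.4],[0,0,0],-1],[[0,0,-0.5],[0,0,0],-1],[[0,0,-0.4],[0,0,0],-1],[[0,0,-0.3],[0,0,0],-1],[[0,0,-0.06],[0,0,0],-1],[[0,0,0],[0,0,0],-1],[[0,0,0],[0,0,0],-1],[[0,0,0],[0,0,0],-1],[[0,0,0],[0,0,0],-1]]'; python3 - <<'E'
from h import *
o=bot.get_obs(); print(o['tool_pos'],o['tcp_rot'])
s=np.mean([bot.capture('scene').astype(float) for _ in range(4)],0).clip(0,255).astype(np.uint8); t=np.mean([bot.capture('top').astype(float) for _ in range(4)],0).clip(0,255).astype(np.uint8)
cv2.imwrite('pics/s1.png',s);cv2.imwrite('pics/t1.png',t)
# predicted feet and stand marks
cv2.imwrite('pics/c5.png',np.vstack([cv2.resize(s[140:225,380:512],None,fx=6,fy=6,interpolation=2)[:350], cv2.resize(t[175:217,150:282],None,fx=6,fy=6,interpolation=2)[:250]]))
E
```

```text
time: 8.73
tool_pos: [563.2, 175.7, 225.3]
tcp_rot: [-3.14, 0.001, -1.828]
contact_force: [0.2, -0.1, -0.3]
grip_width: 23.2
finger_force: 30.0
[563.233005   175.74927744 225.25232214] [-3.14026073e+00  6.73560454e-04 -1.82822404e+00]
```

View pics/c5.png

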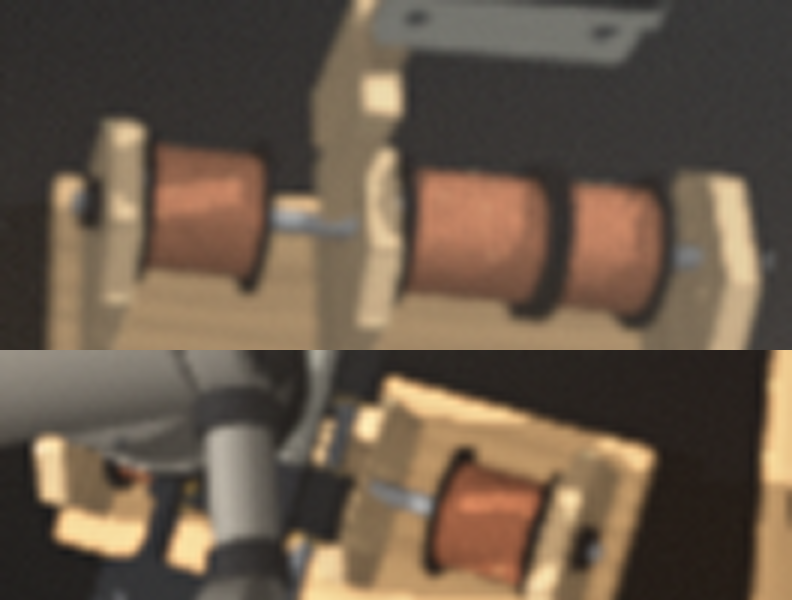

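Scene crop (top half): the held packer stands over the gap, with its lit bridge end at about (383,95) and a leg running down behind the middle cheek top at (383,160). The reels read medium in the work bay, then wide and narrow in storage. Next I'll compare these with predictions from the TCP pose.

```bash
python3 - <<'E'
from h import *
S=lambda P:((proj('scene',P)-[380,140])*6).round()
pk=[563.2,175.7,-.258]; z=180.2
for n,P in {'bridge +x top':[[28,-6,z+14],[28,6,z+14]],'tab-bridge +x':[[12,-6,z+14],[12,6,z+14]],'foot +x':[[28,-6,z-60],[28,6,z-60]],'foot -x y-':[[-28,-6,z-60]],'tab top':[[12,-6,z+60],[12,6,z+60]],'slot':[[6.5,-6,z-60],[-6.5,-6,z-60]]}.items(): print(n,S(tf(pk,P)).tolist())
for st in ([573.04,213.07,-.258],[572.9,218.9,-.261]):
    print(st); 
    for n,P in {'cheek mid top +x':[[60,-24,104],[60,-12,104],[30,-24,104],[-30,-24,104],[30,-12,104]],'spindle@-24,-62':[[0,-24,87],[0,-62,87]],'base corner':[[-60,-136,18]],'flange bottom/top':[[32,-62,82],[0,-62,114]],'endcheek':[[0,-125,104],[0,-113,104]]}.items(): print(n,S(tf(st,P)).tolist())
s=cv2.imread('pics/s1.png')
cv2.imwrite('pics/c6.png',cv2.resize(s[130:205,405:480],None,fx=8,fy=8,interpolation=2))
E
```

```text
bridge +x top [[366.0, 109.0], [400.0, 111.0]]
tab-bridge +x [[364.0, 73.0], [397.0, 76.0]]
foot +x [[314.0, 225.0], [346.0, 228.0]]
foot -x y- [[308.0, 110.0]]
tab top [[400.0, -10.0], [435.0, -7.0]]
slot [[312.0, 180.0], [311.0, 154.0]]
[573.04, 213.07, -0.258]
cheek mid top +x [[362.0, 322.0], [394.0, 325.0], [358.0, 258.0], [350.0, 135.0], [389.0, 260.0]]
spindle@-24,-62 [[343.0, 219.0], [248.0, 211.0]]
base corner [[44.0, 175.0]]
flange bottom/top [[247.0, 283.0], [263.0, 172.0]]
endcheek [[98.0, 173.0], [128.0, 176.0]]
[572.9, 218.9, -0.261]
cheek mid top +x [[376.0, 320.0], [408.0, 323.0], [372.0, 255.0], [364.0, 133.0], [403.0, 258.0]]
spindle@-24,-62 [[357.0, 217.0], [262.0, 209.0]]
base corner [[57.0, 172.0]]
flange bottom/top [[261.0, 281.0], [277.0, 170.0]]
endcheek [[112.0, 170.0], [143.0, 173.0]]
```

View pics/c6.png

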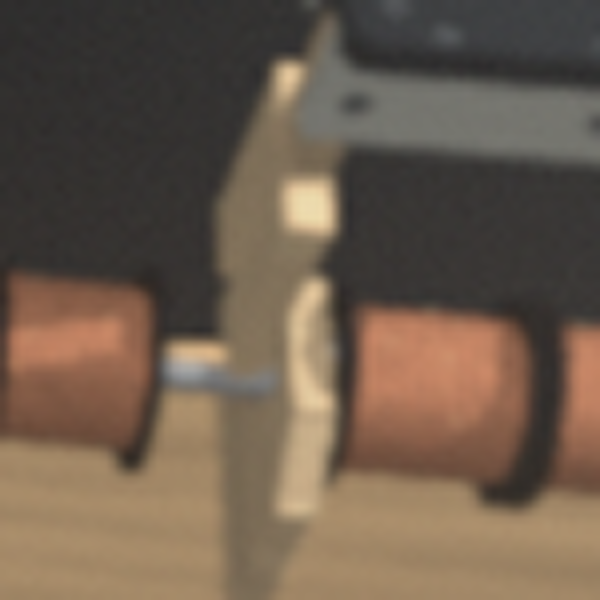

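The prediction matches the held packer to about 1 mm. Now I'll lower it gently and watch the force as the feet pass the spindle top at TCP z ≈ 192.

```bash
python3 -m pendant '[[[-0.017,0.003,-0.3],[0,0,0],-1],[[0,0,-0.3],[0,0,0],-1],[[0,0,-0.25],[0,0,0],-1],[[0,0,-0.15],[0,0,0],-1],[[0,0,-0.1],[0,0,0],-1],[[0,0,-0.1],[0,0,0],-1],[[0,0,-0.1],[0,0,0],-1],[[0,0,0],[0,0,0],-1],[[0,0,0],[0,0,0],-1],[[0,0,0],[0,0,0],-1]]'
```

```text
time: 9.97
tool_pos: [562.5, 175.8, 185.6]
tcp_rot: [-3.141, 0.0, -1.828]
contact_force: [1.4, 0.6, -1.2]
grip_width: 23.0
finger_force: 29.9
```

```bash
python3 -m pendant '[[[0,0,-0.15],[0,0,0],-1],[[0,0,-0.2],[0,0,0],-1],[[0,0,-0.2],[0,0,0],-1],[[0,0,-0.2],[0,0,0],-1],[[0,0,-0.2],[0,0,0],-1],[[0,0,-0.2],[0,0,0],-1],[[0,0,-0.2],[0,0,0],-1],[[0,0,-0.2],[0,0,0],-1],[[0,0,-0.1],[0,0,0],-1],[[0,0,0],[0,0,0],-1]]'
```

```text
time: 10.8
tool_pos: [561.8, 175.7, 134.9]
tcp_rot: [3.14, -0.001, -1.828]
contact_force: [0.6, 0.8, -0.9]
grip_width: 23.2
finger_force: 30.0
```

```bash
python3 -m pendant '[[[0.008,0.032,0],[0,0,0],-1],[[0.008,0.032,0],[0,0,0],-1],[[0.008,0.032,0],[0,0,0],-1],[[0.008,0.032,0],[0,0,0],-1],[[0.008,0.032,0],[0,0,0],-1],[[0.008,0.032,0],[0,0,0],-1],[[0,0,0],[0,0,0],-1],[[0,0,0],[0,0,0],-1],[[0,0,0],[0,0,0],-1],[[0,0,0],[0,0,0],-1]]'; python3 -m pendant '[[[0.008,0.032,0],[0,0,0],-1],[[0,0,0],[0,0,0],-1],[[0.008,0.032,0],[0,0,0],-1],[[0,0,0],[0,0,0],-1],[[0,0,0],[0,0,0],-1],[[0,0,0],[0,0,0],-1],[[0,0,0],[0,0,0],-1],[[0,0,0],[0,0,0],-1],[[0,0,0],[0,0,0],-1],[[0,0,0],[0,0,0],-1]]'
```

```text
time: 11.63
tool_pos: [563.8, 181.5, 135.9]
tcp_rot: [3.141, -0.0, -1.828]
contact_force: [0.0, -0.1, -0.4]
grip_width: 23.4
finger_force: 30.0
time: 12.47
tool_pos: [564.2, 183.4, 135.9]
tcp_rot: [3.141, -0.0, -1.828]
contact_force: [-1.1, -0.7, -0.3]
grip_width: 23.3
finger_force: 30.0
```

```bash
python3 -m pendant '[[[0.008,0.032,0],[0,0,0],-1],[[0,0,0],[0,0,0],-1],[[0.008,0.032,0],[0,0,0],-1],[[0,0,0],[0,0,0],-1],[[0,0,0],[0,0,0],-1],[[0,0,0],[0,0,0],-1],[[0,0,0],[0,0,0],-1],[[0,0,0],[0,0,0],-1],[[0,0,0],[0,0,0],-1],[[0,0,0],[0,0,0],-1]]'
```

```text
time: 13.3
tool_pos: [564.7, 185.4, 135.9]
tcp_rot: [3.142, 0.0, -1.828]
contact_force: [-0.4, 0.3, -0.8]
grip_width: 22.9
finger_force: 30.0
```

```bash
python3 -m pendant '[[[0.008,0.032,0],[0,0,0],-1],[[0,0,0],[0,0,0],-1],[[0.008,0.032,0],[0,0,0],-1],[[0,0,0],[0,0,0],-1],[[0,0,0],[0,0,0],-1],[[0,0,0],[0,0,0],-1],[[0,0,0],[0,0,0],-1],[[0,0,0],[0,0,0],-1],[[0,0,0],[0,0,0],-1],[[0,0,0],[0,0,0],-1]]'
```

```text
time: 14.13
tool_pos: [565.2, 187.3, 135.9]
tcp_rot: [3.142, 0.0, -1.828]
contact_force: [-0.3, 0.0, -1.1]
grip_width: 23.6
finger_force: 30.0
```

```bash
python3 -m pendant '[[[0.008,0.032,0],[0,0,0],-1],[[0,0,0],[0,0,0],-1],[[0.008,0.032,0],[0,0,0],-1],[[0,0,0],[0,0,0],-1],[[0,0,0],[0,0,0],-1],[[0,0,0],[0,0,0],-1],[[0,0,0],[0,0,0],-1],[[0,0,0],[0,0,0],-1],[[0,0,0],[0,0,0],-1],[[0,0,0],[0,0,0],-1]]'
```

```text
time: 14.97
tool_pos: [565.7, 189.2, 135.9]
tcp_rot: [3.141, -0.0, -1.828]
contact_force: [0.1, 0.8, -1.0]
grip_width: 23.2
finger_force: 30.0
```

```bash
python3 - <<'E'
from h import *
s=np.mean([bot.capture('scene').astype(float) for _ in range(4)],0).clip(0,255).astype(np.uint8); t=np.mean([bot.capture('top').astype(float) for _ in range(4)],0).clip(0,255).astype(np.uint8)
cv2.imwrite('pics/c7.png',np.hstack([cv2.resize(s[145:205,405:463],None,fx=7,fy=8,interpolation=2),cv2.resize(t[175:235,200:255],None,fx=7,fy=8,interpolation=2)]))
S=lambda P:((proj('scene',P)-[405,145])*[7,8]).round().tolist()
pk=[565.7,189.2,-.258]; z=91.
print('packer',S(tf(pk,[[28,-6,z+14],[28,6,z+14],[12,-6,z+14],[12,-6,z+60],[28,-6,z-60],[28,6,z-60]])))
for st in ([573.04,213.07,-.258],[572.9,218.9,-.26]): print(S(tf(st,[[0,-62,87],[0,-24,87],[32,-62,82]])))
E
```

```text
packer [[222.0, 291.0], [258.0, 295.0], [219.0, 246.0], [256.0, 154.0], [169.0, 421.0], [202.0, 424.0]]
[[114.0, 241.0], [225.0, 252.0], [113.0, 338.0]]
[[130.0, 238.0], [241.0, 249.0], [129.0, 335.0]]
```

View pics/c7.png

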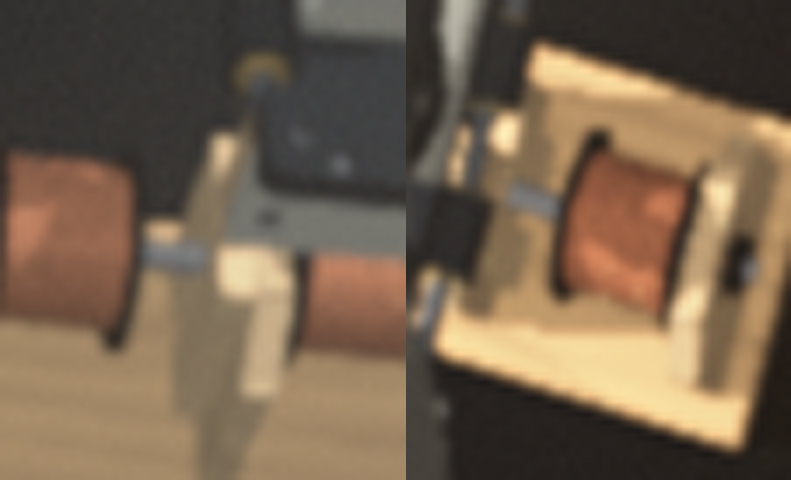

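The crop shows the packer straddling the spindle next to the middle cheek, with about 24 mm of spindle visible and the flange at about (115,345). I'll measure the copper wire numerically to confirm which reel it is and where the stand is along y.

```bash
python3 - <<'E'
from h import *
for n in ('top','scene'):
    im=cv2.imread('pics/avg.png' if n=='top' else 'pics/scene0.png')
    x0,x1,y0,y1=(150,265,160,240) if n=='top' else (385,510,150,220)
    c=im[y0:y1,x0:x1].astype(int); big=cv2.resize(im[y0:y1,x0:x1],None,fx=4,fy=4,interpolation=cv2.INTER_LINEAR).astype(int)
    B,G,R=[big[...,i] for i in range(3)]
    m=((R>1.5*G)&(R>100)).astype(np.uint8)
    nl,lab,st,ce=cv2.connectedComponentsWithStats(m)
    print(n)
    for i in np.argsort(ce[:,0]):
        if i and st[i,4]>400:
            v,u=np.where(lab==i); uv=np.c_[(u+.5)/4-.5+x0,(v+.5)/4-.5+y0]
            out=[]
            P=ray(n,uv,100.)[:,:2]; d=np.array([.2552,.9669]); nx=np.array([.9669,-.2552]); o=np.array([573.,213.5])
            a=(P-o)@d; b=(P-o)@nx; sel=abs(b-np.median(b))<6
            lo=[];hi=[]
            for bb in np.arange(-6,6.1,2):
                k=abs(b-np.median(b)-bb)<1; lo.append(a[k].min()); hi.append(a[k].max())
            print(st[i,4],'extent',np.median(lo).round(1),np.median(hi).round(1),'len',(np.median(hi)-np.median(lo)).round(1),'centre',a[sel].mean().round(1),'b',np.median(b).round(1))
E
```

```text
top
3053 extent 58.9 93.0 len 34.1 centre 76.0 b -0.7
4608 extent -1.5 48.9 len 50.4 centre 23.7 b -1.0
4031 extent -104.8 -61.5 len 43.3 centre -83.0 b -1.7
scene
```

The wire lengths are 43 mm in the work bay and 50 and 34 mm in storage, so the work reel is the medium one and the gap is 38 mm. I'll continue towards the cheek.

```bash
python3 -m pendant '[[[0.008,0.032,0],[0,0,0],-1],[[0,0,0],[0,0,0],-1],[[0,0,0],[0,0,0],-1],[[0.008,0.032,0],[0,0,0],-1],[[0,0,0],[0,0,0],-1],[[0,0,0],[0,0,0],-1],[[0,0,0],[0,0,0],-1],[[0,0,0],[0,0,0],-1],[[0,0,0],[0,0,0],-1],[[0,0,0],[0,0,0],-1]]'; python3 -c "
from plant import bot
o=bot.get_obs();print(o['moment'],o['contact_force'])"
```

```text
time: 16.2
tool_pos: [566.2, 191.1, 136.0]
tcp_rot: [3.142, -0.0, -1.828]
contact_force: [-0.6, -1.6, 0.7]
grip_width: 23.3
finger_force: 30.0
[-0.25524706  0.18925985 -0.06559537] [-0.60341143 -1.59390317  0.73897981]
```

```bash
python3 -m pendant '[[[0.008,0.032,0],[0,0,0],-1],[[0,0,0],[0,0,0],-1],[[0,0,0],[0,0,0],-1],[[0,0,0],[0,0,0],-1],[[0,0,0],[0,0,0],-1],[[0,0,0],[0,0,0],-1],[[0,0,0],[0,0,0],-1],[[0,0,0],[0,0,0],-1],[[0,0,0],[0,0,0],-1],[[0,0,0],[0,0,0],-1]]'; python3 -c "
from plant import bot
o=bot.get_obs();print(o['moment'],o['contact_force'])"
```

```text
time: 17.03
tool_pos: [566.4, 192.1, 136.0]
tcp_rot: [3.142, 0.0, -1.828]
contact_force: [-0.5, -1.5, 1.9]
grip_width: 23.3
finger_force: 30.0
[-0.49574934  0.26169869  0.00660746] [-0.47160775 -1.47695554  1.90769489]
```

Contact with the cheek. I'll back off 1.5 mm and seat the packer.

```bash
python3 -m pendant '[[[-0.012,-0.048,0],[0,0,0],-1],[[0,0,0],[0,0,0],-1],[[0,0,-0.05],[0,0,0],-1],[[0,0,-0.05],[0,0,0],-1],[[0,0,-0.03],[0,0,0],-1],[[0,0,-0.02],[0,0,0],-1],[[0,0,0],[0,0,0],-1],[[0,0,0],[0,0,0],-1],[[0,0,0],[0,0,0],-1],[[0,0,0],[0,0,0],-1]]'; python3 -c "
from plant import bot
o=bot.get_obs();print(o['moment'],o['contact_force'])"
```

```text
time: 17.87
tool_pos: [566.5, 190.7, 131.8]
tcp_rot: [-3.141, 0.0, -1.828]
contact_force: [0.6, -2.1, 5.2]
grip_width: 23.3
finger_force: 30.0
[-0.31231605 -0.14276264  0.00892078] [ 0.59131859 -2.1377819   5.20992009]
```

```bash
python3 -m pendant '[[[0,0,0],[0,0,0],-0.3],[[0,0,0],[0,0,0],-0.2],[[0,0,0],[0,0,0],-0.1],[[0,0,0],[0,0,0],0],[[0,0,0],[0,0,0],0.1],[[0,0,0],[0,0,0],0.2],[[0,0,0],[0,0,0],0.2],[[0,0,0.3],[0,0,0],0.2],[[0,0,0.6],[0,0,0],0.2],[[0,0,0.8],[0,0,0],0.2]]'; python3 -c "
from plant import bot
o=bot.get_obs();print(o['tool_pos'],o['moment'],o['contact_force'])"
```

```text
time: 18.7
tool_pos: [565.1, 190.4, 182.0]
tcp_rot: [3.138, -0.002, -1.828]
contact_force: [0.5, -0.4, 0.5]
grip_width: 55.1
finger_force: 0.0
[565.08651674 190.43405731 181.97212285] [0.15991095 0.06684483 0.03916878] [ 0.49937223 -0.42917618  0.48904543]
```

```bash
python3 -m pendant '[[[0,-0.3,0.8],[0,0,-0.3],0.2],[[-0.2,-0.7,0.4],[0,0,-0.6],0.4],[[-0.2,-0.9,0],[0,0,-0.7],0.6],[[-0.2,-0.9,0],[0,0,-0.7],0.8],[[-0.2,-0.9,0],[0,0,-0.7],1],[[-0.2,-0.9,0],[0,0,-0.7],1],[[-0.2,-0.9,0],[0,0,-0.7],1],[[-0.2,-0.9,0],[0,0,-0.7],1],[[-0.2,-0.9,0],[0,0,-0.7],1],[[-0.2,-0.9,0],[0,0,-0.7],1]]'; python3 -m pendant '[[[-0.2,-0.9,0],[0,0,-0.7],1],[[-0.2,-0.9,0],[0,0,-0.7],1],[[-0.2,-0.9,0],[0,0,-0.7],1],[[-0.2,-0.9,0],[0,0,-0.7],1],[[-0.2,-0.9,0],[0,0,-0.7],1],[[-0.2,-0.9,0],[0,0,-0.47],1],[[-0.13,-0.6,0],[0,0,0],1],[[0,-0.25,0],[0,0,0],1],[[0,0,0],[0,0,0],1],[[0,0,0],[0,0,0],1]]'; python3 -c "
from plant import bot
o=bot.get_obs();print(o['tool_pos'],o['tcp_rot'])"
```

```text
time: 19.53
tool_pos: [511.7, -56.6, 219.3]
tcp_rot: [-3.141, 0.001, -2.612]
contact_force: [1.2, -0.1, 0.1]
grip_width: 91.6
finger_force: 0.0
time: 20.37
tool_pos: [472.3, -242.4, 218.7]
tcp_rot: [3.141, 0.0, -3.085]
contact_force: [0.5, -0.2, -0.5]
grip_width: 91.9
finger_force: 0.0
[ 472.32762522 -242.35805667  218.69539535] [ 3.14106201e+00  3.70699166e-04 -3.08477611e+00]
```

```bash
python3 -m pendant '[[[-0.12,0.08,-0.2],[0,0,0],1],[[-0.12,0.08,-0.5],[0,0,0],1],[[0,0,-0.5],[0,0,0],1],[[0,0,-0.5],[0,0,0],1],[[0,0,-0.5],[0,0,0],1],[[0,0,-0.5],[0,0,0],0.5],[[0,0,-0.4],[0,0,0],0.3],[[0,0,-0.2],[0,0,0],0.2],[[0,0,0],[0,0,0],0],[[0,0,0],[0,0,0],-0.2]]';python3 -m pendant '[[[0,0,0],[0,0,0],-0.4],[[0,0,0],[0,0,0],-0.4],[[0,0,0],[0,0,0],-0.5],[[0,0,0],[0,0,0],-1],[[0,0,0],[0,0,0],-1],[[0,0,0],[0,0,0],-1],[[0,0,0],[0,0,0],-1],[[0,0,0],[0,0,0],-1],[[0,0,0],[0,0,0],-1],[[0,0,0],[0,0,0],-1]]'; python3 -c "
from plant import bot
o=bot.get_obs();print(o['tool_pos'],o['tcp_rot'])"
```

```text
time: 21.2
tool_pos: [465.1, -237.3, 119.6]
tcp_rot: [3.141, -0.0, -3.083]
contact_force: [0.2, 0.1, -0.2]
grip_width: 63.1
finger_force: 0.0
time: 22.03
tool_pos: [465.0, -237.8, 119.6]
tcp_rot: [3.141, 0.0, -3.085]
contact_force: [-1.0, 3.3, 4.5]
grip_width: 23.2
finger_force: 30.1
[ 464.99414579 -237.78376294  119.63660796] [ 3.14112800e+00  1.94888202e-04 -3.08463383e+00]
```

```bash
python3 -m pendant '[[[0,0,0.2],[0,0,0],-1],[[0,0,0.5],[0,0,0],-1],[[0,0,0.8],[0,0,0],-1],[[0,0,0.8],[0,0,0],-1],[[0,0,0.8],[0,0,0],-1],[[0,0,0.8],[0,0,0],-1],[[0,0,0.8],[0,0,0],-1],[[0,0,0.5],[0,0,0],-1],[[0.1,0.3,0.15],[0,0,0.3],-1],[[0.2,0.6,0],[0,0,0.6],-1]]'; python3 -m pendant '[[[0.2,0.9,0],[0,0,0.7],-1],[[0.2,0.9,0],[0,0,0.7],-1],[[0.2,0.9,0],[0,0,0.7],-1],[[0.2,0.9,0],[0,0,0.7],-1],[[0.2,0.9,0],[0,0,0.7],-1],[[0.2,0.9,0],[0,0,0.7],-1],[[0.2,0.9,0],[0,0,0.7],-1],[[0.2,0.9,0],[0,0,0.7],-1],[[0.2,0.9,0],[0,0,0.7],-1],[[0.2,0.9,0],[0,0,0.7],-1]]';  python3 -m pendant '[[[0.2,0.9,0],[0,0,0.7],-1],[[0.2,0.9,0],[0,0,0.7],-1],[[0.2,0.9,0],[0,0,0.7],-1],[[0.2,0.5,0],[0,0,0.4],-1],[[0.05,0.3,0],[0,0,0.07],-1],[[0,0.1,0],[0,0,0],-1],[[0,0,0],[0,0,0],-1],[[0,0,0],[0,0,0],-1],[[0,0,0],[0,0,0],-1],[[0,0,0],[0,0,0],-1]]';python3 -c "
from plant import bot
o=bot.get_obs();print(o['tool_pos'],o['tcp_rot'])"
```

```text
time: 22.87
tool_pos: [474.2, -212.3, 281.0]
tcp_rot: [-3.139, 0.001, -2.976]
contact_force: [0.3, 0.2, -1.5]
grip_width: 23.3
finger_force: 30.0
time: 23.7
tool_pos: [533.6, 60.8, 278.9]
tcp_rot: [3.14, -0.001, -2.131]
contact_force: [1.0, -0.3, -1.1]
grip_width: 23.7
finger_force: 30.0
time: 24.53
tool_pos: [559.4, 165.9, 280.1]
tcp_rot: [-3.141, -0.0, -1.83]
contact_force: [-0.8, -0.6, -0.7]
grip_width: 23.3
finger_force: 30.0
[559.41983297 165.93345476 280.11359563] [-3.14145273e+00 -1.24283420e-04 -1.82988983e+00]
```

```bash
python3 -m pendant '[[[0.02,0.09,-0.2],[0,0,0.02],-1],[[0.02,0.09,-0.3],[0,0,0],-1],[[0,0,-0.2],[0,0,0],-1],[[0,0,-0.07],[0,0,0],-1],[[0,0,0],[0,0,0],-1],[[0,0,0],[0,0,0],-1],[[0,0,0],[0,0,0],-1],[[0,0,0],[0,0,0],-1],[[0,0,0],[0,0,0],-1],[[0,0,0],[0,0,0],-1]]'; python3 - <<'E'
from h import *
o=bot.get_obs(); print(o['tool_pos'],o['tcp_rot'])
s=np.mean([bot.capture('scene').astype(float) for _ in range(4)],0).clip(0,255).astype(np.uint8); t=np.mean([bot.capture('top').astype(float) for _ in range(4)],0).clip(0,255).astype(np.uint8)
cv2.imwrite('pics/s2.png',s);cv2.imwrite('pics/t2.png',t)
cv2.imwrite('pics/c8.png',np.hstack([cv2.resize(s[125:205,405:463],None,fx=7,fy=7,interpolation=2),cv2.resize(t[160:240,200:255],None,fx=7,fy=7,interpolation=2)]))
S=lambda P:((proj('scene',P)-[405,125])*7).round().tolist(); T=lambda P:((proj('top',P)-[200,160])*7+[406,0]).round().tolist()
x,y=o['tool_pos'][:2]
pk=[x,y,-.258]; z=o['tool_pos'][2]-44.8
print('24',S(tf(pk,[[28,-12,z+14],[28,12,z+14],[28,-12,z-60],[28,12,z-60],[-28,-12,z-60]])),T(tf(pk,[[28,-12,z-60],[-28,-12,z-60],[-28,12,z-60]])))
pk=[565.6,190,-.258]
print('12',S(tf(pk,[[28,-6,101],[28,6,101],[12,-6,147],[12,6,147],[-12,-6,147]])),T(tf(pk,[[12,-6,147],[-12,-6,147],[-12,6,147],[28,-6,101],[-28,-6,101]])))
E
```

```text
time: 25.37
tool_pos: [560.7, 172.3, 257.1]
tcp_rot: [-3.141, 0.0, -1.826]
contact_force: [0.1, 0.2, -1.2]
grip_width: 23.5
finger_force: 30.0
[560.74042548 172.3497     257.06784615] [-3.14128863e+00  1.76891178e-04 -1.82581600e+00]
24 [[247.0, 159.0], [330.0, 165.0], [185.0, 305.0], [261.0, 311.0], [178.0, 169.0]] [[542.0, 196.0], [499.0, 337.0], [439.0, 321.0]]
12 [[221.0, 401.0], [257.0, 404.0], [255.0, 282.0], [293.0, 285.0], [251.0, 223.0]] [[473.0, 221.0], [454.0, 281.0], [424.0, 273.0], [512.0, 199.0], [471.0, 335.0]]
```

View pics/c8.png

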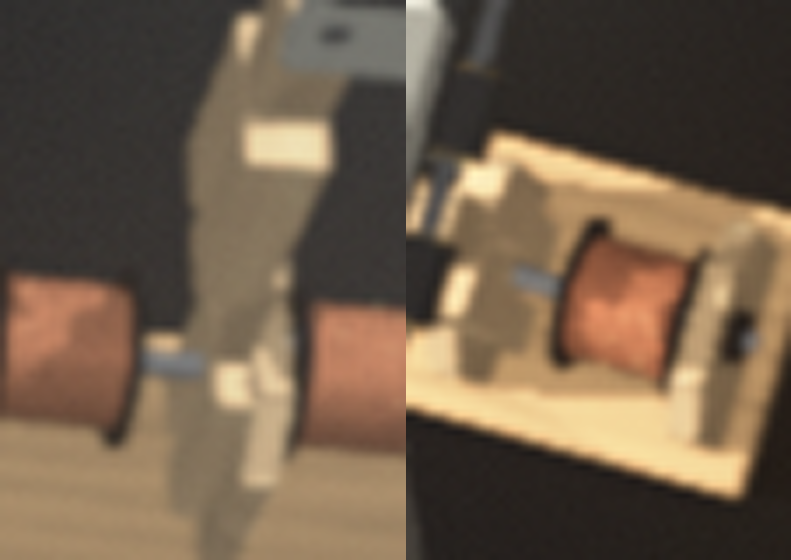

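```bash
python3 -m pendant '[[[-0.01,-0.04,-0.1],[0,0,-0.01],-1],[[0,0,-0.2],[0,0,0],-1],[[0,0,-0.2],[0,0,0],-1],[[0,0,-0.2],[0,0,0],-1],[[0,0,-0.2],[0,0,0],-1],[[0,0,-0.2],[0,0,0],-1],[[0,0,-0.1],[0,0,0],-1],[[0,0,0],[0,0,0],-1],[[0,0,0],[0,0,0],-1],[[0,0,0],[0,0,0],-1]]'; python3 -c "
from plant import bot
o=bot.get_obs();print(o['tool_pos'],o['tcp_rot'],o['moment'])"
```

```text
time: 26.6
tool_pos: [560.6, 171.2, 221.2]
tcp_rot: [-3.141, 0.0, -1.827]
contact_force: [0.9, 0.2, -1.1]
grip_width: 23.4
finger_force: 30.0
[560.55819273 171.21142157 221.16605418] [-3.14107128e+00  2.79980380e-04 -1.82696133e+00] [ 0.08956975  0.0841859  -0.00610758]
```

```bash
python3 -m pendant '[[[0,0,-0.08],[0,0,0],-1],[[0,0,-0.08],[0,0,0],-1],[[0,0,-0.08],[0,0,0],-1],[[0,0,-0.08],[0,0,0],-1],[[0,0,-0.08],[0,0,0],-1],[[0,0,0],[0,0,0],-1],[[0,0,0],[0,0,0],-1],[[0,0,0],[0,0,0],-1],[[0,0,0],[0,0,0],-1],[[0,0,0],[0,0,0],-1]]'; python3 -c "
from plant import bot
o=bot.get_obs();print(o['tool_pos'],o['tcp_rot'],o['moment'])"
```

```text
time: 27.43
tool_pos: [560.4, 171.2, 209.0]
tcp_rot: [-3.141, 0.0, -1.827]
contact_force: [0.0, 0.5, -1.2]
grip_width: 23.5
finger_force: 30.0
[560.40639401 171.20496902 208.98374255] [-3.14144206e+00  1.43033376e-04 -1.82691803e+00] [ 0.02612925  0.12923133 -0.03782994]
```

```bash
python3 -m pendant '[[[0.01,0,-0.08],[0,0,0],-1],[[0,0,-0.1],[0,0,0],-1],[[0,0,-0.1],[0,0,0],-1],[[0,0,-0.1],[0,0,0],-1],[[0,0,-0.1],[0,0,0],-1],[[0,0,-0.1],[0,0,0],-1],[[0,0,-0.1],[0,0,0],-1],[[0,0,-0.1],[0,0,0],-1],[[0,0,0],[0,0,0],-1],[[0,0,0],[0,0,0],-1]]'; python3 -c "
from plant import bot
o=bot.get_obs();print(o['tool_pos'],o['tcp_rot'],o['moment'])"
```

```text
time: 28.27
tool_pos: [560.9, 171.0, 185.3]
tcp_rot: [-3.141, -0.0, -1.827]
contact_force: [1.5, -1.2, -1.5]
grip_width: 23.7
finger_force: 29.9
[560.87983641 171.04138689 185.26181745] [-3.14133091e+00 -5.88309642e-05 -1.82705026e+00] [-0.09461814 -0.34916814  0.03129356]
```

```bash
python3 -m pendant '[[[0.02,-0.005,0],[0,0,0],-1],[[0,0,-0.1],[0,0,0],-1],[[0,0,-0.1],[0,0,0],-1],[[0,0,-0.1],[0,0,0],-1],[[0,0,-0.1],[0,0,0],-1],[[0,0,-0.1],[0,0,0],-1],[[0,0,-0.1],[0,0,0],-1],[[0,0,0],[0,0,0],-1],[[0,0,0],[0,0,0],-1],[[0,0,0],[0,0,0],-1]]'; python3 -c "
from plant import bot
o=bot.get_obs();print(o['tool_pos'],o['tcp_rot'],o['moment'])"
```

```text
time: 29.1
tool_pos: [561.2, 171.0, 167.4]
tcp_rot: [3.141, -0.0, -1.827]
contact_force: [0.0, -0.8, -0.7]
grip_width: 23.4
finger_force: 30.0
[561.17953771 171.0203175  167.42918952] [ 3.14122222e+00 -1.98876142e-05 -1.82705493e+00] [0.13289834 0.1004182  0.05737594]
```

Clean; down to just above seating.

```bash
python3 -m pendant '[[[0,0,-0.14],[0,0,0],-1],[[0,0,-0.14],[0,0,0],-1],[[0,0,-0.14],[0,0,0],-1],[[0,0,-0.14],[0,0,0],-1],[[0,0,-0.14],[0,0,0],-1],[[0,0,-0.14],[0,0,0],-1],[[0,0,-0.14],[0,0,0],-1],[[0,0,-0.1],[0,0,0],-1],[[0,0,0],[0,0,0],-1],[[0,0,0],[0,0,0],-1]]'; python3 -c "
from plant import bot
o=bot.get_obs();print(o['tool_pos'],o['tcp_rot'],o['moment'])"
```

```text
time: 29.93
tool_pos: [561.2, 171.0, 134.9]
tcp_rot: [3.141, -0.0, -1.827]
contact_force: [0.1, 0.2, -0.4]
grip_width: 23.6
finger_force: 30.0
[561.21895168 170.99804207 134.8750717 ] [ 3.14123459e+00 -7.88631590e-05 -1.82701440e+00] [ 0.05838831  0.12132953 -0.00971577]
```

```bash
python3 -m pendant '[[[0,0,-0.05],[0,0,0],-1],[[0,0,-0.04],[0,0,0],-1],[[0,0,-0.02],[0,0,0],-1],[[0,0,0],[0,0,0],-1],[[0,0,0],[0,0,0],-1],[[0,0,0],[0,0,0],-1],[[0,0,0],[0,0,0],-1],[[0,0,0],[0,0,0],-1],[[0,0,0],[0,0,0],-1],[[0,0,0],[0,0,0],-1]]'; python3 -c "
from plant import bot
o=bot.get_obs();print(o['tool_pos'],o['tcp_rot'],o['moment'])"
```

```text
time: 30.77
tool_pos: [561.4, 171.0, 131.8]
tcp_rot: [-3.141, 0.0, -1.827]
contact_force: [0.4, -0.1, -0.2]
grip_width: 23.4
finger_force: 30.0
[561.39461812 171.01296151 131.84356593] [-3.14134067e+00  1.48807872e-04 -1.82703520e+00] [-0.01213678 -0.07218843  0.02331983]
```

```bash
python3 -m pendant '[[[0,0,-0.02],[0,0,0],-1],[[0,0,0],[0,0,0],-1],[[0,0,0],[0,0,0],-0.3],[[0,0,0],[0,0,0],-0.2],[[0,0,0],[0,0,0],-0.1],[[0,0,0],[0,0,0],0],[[0,0,0],[0,0,0],0.1],[[0,0,0],[0,0,0],0.2],[[0,0,0],[0,0,0],0.2],[[0,0,0],[0,0,0],0.2]]'; python3 -m pendant '[[[0,0,0.2],[0,0,0],0.2],[[0,0,0.5],[0,0,0],0.2],[[0,0,0.8],[0,0,0],0.2],[[0,0,1],[0,0,0],0.2],[[0,0,1],[0,0,0],0.2],[[-0.5,0,1],[0,0,0],0.2],[[-1,0,0],[0,0,0],0.2],[[-1,0,0],[0,0,0],0.2],[[-1,0,0],[0,0,0],0.2],[[-1,0,0],[0,0,0],0.2]]';python3 -m pendant '[[[-0.6,0,0],[0,0,0],0.2],[[0,0,0],[0,0,0],0.2],[[0,0,0],[0,0,0],0.2],[[0,0,0],[0,0,0],0.2],[[0,0,0],[0,0,0],0.2],[[0,0,0],[0,0,0],0.2],[[0,0,0],[0,0,0],0.2],[[0,0,0],[0,0,0],0.2],[[0,0,0],[0,0,0],0.2],[[0,0,0],[0,0,0],0.2]]'
python3 - <<'E'
from h import *
s=bot.capture('scene');t=np.mean([bot.capture('top').astype(float) for _ in range(4)],0).clip(0,255).astype(np.uint8)
cv2.imwrite('pics/c9.png',np.hstack([cv2.resize(s[100:250,240:300],None,fx=3,fy=3,interpolation=2),cv2.resize(s[125:225,385:465],None,fx=4.5,fy=4.5,interpolation=2),cv2.resize(t[160:250,200:255],None,fx=4.5,fy=5,interpolation=2)]))
E
```

```text
time: 31.6
tool_pos: [561.2, 171.0, 131.1]
tcp_rot: [3.141, -0.0, -1.827]
contact_force: [0.1, -0.2, -0.4]
grip_width: 54.9
finger_force: 0.0
time: 32.43
tool_pos: [424.8, 170.9, 266.7]
tcp_rot: [-3.141, 0.0, -1.827]
contact_force: [0.6, 0.2, -0.3]
grip_width: 55.2
finger_force: 0.0
time: 33.27
tool_pos: [408.4, 171.0, 266.0]
tcp_rot: [3.141, -0.0, -1.827]
contact_force: [-0.1, -0.6, 0.5]
grip_width: 54.9
finger_force: 0.0
```

I've used up my picture views, so I'll check the placement by brightness profiles along the tab and bridge tops.

```bash
python3 - <<'E'
from h import *
from scipy.ndimage import map_coordinates as mc
st=[572.9,217.5,-.258]
for n in ('top','scene'):
    im=np.mean([bot.capture(n).astype(float) for _ in range(4)],0).mean(2)
    a=np.arange(-80,-10,2.)
    for nm,z,xs in (('tab',147,(-7,0,7)),('br+',101,(18,21,24)),('br-',101,(-24,-21,-18))):
        v=np.mean([mc(im,proj(n,tf(st,np.c_[0*a+x,a,0*a+z])).T[::-1],order=1) for x in xs],0)
        print(n,nm,' '.join(f'{int(k)}:{int(q)}' for k,q in zip(a,v)))
    # sideways profile of tab tops at z=147
    b=np.arange(-22,23,2.)
    for nm,yy in (('12',-30),('24',-48)):
        q=proj(n,tf(st,np.c_[b,0*b+yy,0*b+147])); v=mc(im,q.T[::-1],order=1); print(n,'side',nm,' '.join(f'{int(k)}:{int(x)}' for k,x in zip(b,v)))
E
```

```text
top tab -80:97 -78:81 -76:61 -74:57 -72:69 -70:87 -68:97 -66:103 -64:120 -62:156 -60:189 -58:206 -56:211 -54:212 -52:213 -50:214 -48:214 -46:212 -44:209 -42:203 -40:192 -38:190 -36:199 -34:211 -32:216 -30:213 -28:196 -26:150 -24:93 -22:55 -20:62 -18:100 -16:131 -14:146 -12:147
top br+ -80:89 -78:88 -76:86 -74:82 -72:76 -70:66 -68:55 -66:59 -64:91 -62:142 -60:179 -58:198 -56:204 -54:206 -52:211 -50:217 -48:220 -46:219 -44:218 -42:217 -40:215 -38:213 -36:214 -34:214 -32:213 -30:204 -28:189 -26:179 -24:187 -22:199 -20:205 -18:204 -16:191 -14:155 -12:107
top br- -80:110 -78:103 -76:96 -74:88 -72:81 -70:67 -68:57 -66:63 -64:103 -62:157 -60:196 -58:211 -56:215 -54:216 -52:218 -50:220 -48:221 -46:223 -44:224 -42:223 -40:223 -38:220 -36:218 -34:216 -32:215 -30:212 -28:202 -26:192 -24:194 -22:200 -20:205 -18:207 -16:201 -14:176 -12:128
top side 12 -22:210 -20:210 -18:206 -16:194 -14:178 -12:169 -10:182 -8:203 -6:215 -4:220 -2:221 0:219 2:217 4:215 6:211 8:206 10:200 12:187 14:186 16:194 18:208 20:209 22:195
top side 24 -22:221 -20:221 -18:220 -16:217 -14:197 -12:172 -10:167 -8:203 -6:216 -4:2
[... 573 characters left out ...]
:204 -28:194 -26:175 -24:159 -22:166 -20:177 -18:182 -16:180 -14:169 -12:139
scene br- -80:69 -78:68 -76:67 -74:64 -72:62 -70:59 -68:55 -66:51 -64:57 -62:84 -60:128 -58:149 -56:143 -54:125 -52:110 -50:113 -48:132 -46:147 -44:153 -42:153 -40:151 -38:150 -36:148 -34:147 -32:148 -30:149 -28:149 -26:146 -24:136 -22:131 -20:131 -18:133 -16:135 -14:135 -12:124
scene side 12 -22:55 -20:54 -18:53 -16:56 -14:76 -12:111 -10:158 -8:187 -6:203 -4:208 -2:208 0:206 2:203 4:201 6:198 8:193 10:179 12:158 14:132 16:115 18:113 20:116 22:123
scene side 24 -22:53 -20:53 -18:53 -16:54 -14:69 -12:100 -10:142 -8:178 -6:197 -4:207 -2:207 0:206 2:204 4:203 6:201 8:198 10:194 12:175 14:151 16:125 18:109 20:104 22:103
```

Both tabs are upright, seated and side by side, spanning about 36.5 mm from the cheek. Handing in.

```bash
python3 -c "
from plant import bot
print(bot.close_job())"
```

```text
the job is handed in; nothing more can be done
None
```

I handed the job in at about 34 s of the 62 s allowed. The 12 mm and 24 mm packers (36 mm) stand astride the spindle in the 38 mm gap beside the medium reel, and I left the other three packers on the rail. Brightness profiles from both cameras showed the two seated and upright; I did not measure the force on the reel or re-check the rail afterwards, and `close_job()` returned no verdict.

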